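Set and hold test tweezers over an insulating slat tower

TASK

Finish the insulating tower: lay the two loose slats on top, square across its upper layer, one directly above each of the two bottom slats. Then pick up the sprung test tweezers by their blue finger pads and squeeze them until the yellow pointer stands against the red index, and hold them level with both tips over the middle of the tower, a few centimetres clear above it, steady at that gap for at least three seconds so the meter can take its open-tip zero; finish while still holding them so. Leave the other things on the bench where they are.

Things in the scene. Friction and masses are not known exactly. Their poses are not given: they have to be found in the camera images.
- tower: Fixed: 130x130x4 mm aluminium plate with two layers of green slats (110x18x14 mm) screwed on. Bottom layer: two slats along its x, centred at y = +35 and -35 mm. Upper layer: two along its y, at x = +35 and -35 mm, tops 32 mm above the bench; between them is open space 52 mm wide. Origin: centre of the plate's underside.
- tower_mid (a point): Point on the tower's axis 46 mm above the bench: middle of the finished top. The loose slats go along the tower's x, at y = +35 and -35 mm, undersides 14 mm below this point.
- slat_a: Loose green slat, 110x18x14 mm, about 50 g, lying flat on the bench; long along its x. Origin: centre of its underside.
- slat_b: Second loose slat, just like slat_a; either may go on either side.
- tweezers: Test tweezers lying flat, 217 mm long, 20 mm high, 120 g: grey body at the rear, a fixed arm (-y side) and a sprung arm (+y), brass tips along +x. Origin: midway between the blue finger pads, at the underside. Hinge at x = -85 mm, body ends at -42, pads at 0 (25 mm long, 20 high, 40 mm apart over their outsides when relaxed), white arc strip at 45, tips at 90 mm, 10 mm above the underside.
- swing_arm (a joint): Sprung arm's angle, rad: 0 relaxed, grows as squeezed, 0.255 with tips shut. Tip gap = 350 mm x sin(0.13 - angle/2); width over the pads = 18 mm + 170 mm x sin(0.13 - angle/2). Squeezing takes about 5 N at first, 9 to 12 N at the index. Squeezed between parallel fingers, the tips stay centred ahead of them.
- red_index (a joint): Setting of the red index (5 mm wide red block on the white arc strip; it stays put), rad, about the same hinge and on the same scale as swing_arm: pointer and index meet when both angles are equal. 0.11 to 0.19 (tip gap 26 to 12 mm), differs from start to start.
- pointer (a point): Outer end of the yellow pointer on the sprung arm, 125 mm from the hinge, on top.
- index_mark (a point): Inner end of the middle of the red index, 125 mm from the hinge; the pointer end meets it when the gap is set.
- tip_fixed (a point): Tip of the fixed arm, at its inner face.
- tip_sprung (a point): Tip of the sprung arm, at its inner face.
- fin_sink: Bystander: finned aluminium heat sink, 50x75x29 mm, lying between the robot and the tower. Origin: centre of its underside.
- relay_block: Bystander: beige relay, 36x36x54 mm, standing to the right. Origin: centre of its underside.
- filter_capacitor: Bystander: blue can capacitor, 35 mm across, 86 mm high, standing at the back. Origin: centre of its underside.
There are look-alikes about, which are no part of the job. What is shaped like the slat_b but orange is not meant.

How it is judged:
By the outcome, as a careful person would: the job done as asked, in the order asked, and still so for the second after the job is handed in, while the arm keeps its last pose, push and grip.
It also fails if it takes over 70 s, if anything falls off the work surface, if the arm or the gripper's body presses on something with over 40 N, if the wrist force passes 120 N, or if a joint passes its speed limit or range.

ROBOT

A 6-joint arm with a two-finger parallel gripper is mounted at the origin on a cart in front of the work surface, level with it; the furniture and walls round the work are solid. World frame = base frame: x ahead of the robot, y to its left, z up, the work surface at z = 0. Lengths are in mm, angles in rad, forces in N, time in s.
With the tool pointing down it reaches from about 325 to 875 mm from the base axis. Payload 4.4 kg.
Tool frame: the origin (TCP) lies on the centre line of the jaws, within the pads' length; the fingertips stand ahead of it and the grasp point (between the pads) lies 6 mm ahead of it (ctrl.tcp_to_tips is the z of the fingertips in the tool frame, in mm); z points along the fingers, y is the line along which they close (so a half turn about z gives the same grasp; the last joint's range is limited). The gripper opens to 85 mm and grips with 20 to 120 N. Pads are 22 mm wide; open, the fingers measure 114 mm over their backs; the gripper's body (76 mm by 85 mm) begins 54 mm behind the grasp point. The pads swing forward as they close: fully open they stand 13 mm farther back than shut.
Start: joints at [1.103, 0.207, 1.542, -0, 1.393, -0.15], TCP at [179.138, 546.385, 256.282] pointing down, gripper open.
Joint ranges: [-2.73, 2.73], [-0.86, 2.22], [0.23, 2.46], [-1.11, 4.25], [0.08, 2.63], [-2.82, 2.82]. Speed limits (rad/s): [2.79, 2.79, 3.14, 3.14, 3.14, 3.14].

INTERFACE

Orientations are given as a 3x3 rotation matrix whose columns are the frame's x, y, z axes.
In Python, from plant import ctrl, sensors, optics gives the robot as it stands. Calls block until the motion is done:
- ctrl.move_ptp(position, orientation): joint-space move of the TCP to a pose.
- ctrl.move_l(position, rot=None, vel=150, threshold=None): straight line of the TCP; rot=None keeps the orientation; vel is the mean speed in mm/s. With threshold (N) it stops when the force on the tool has changed by that much, and returns True; else False.
- ctrl.set_joints(angles): joint-space move.
- ctrl.gripper_to(opening, force=None): finger opening in mm; force is the grip in N (None keeps the last); returns when the fingers have stopped.
- ctrl.hold(seconds).
- ctrl.solve_ik(position, orientation): joint angles nearest the present ones, or None.
- sensors.read_state(): the state.
- optics.grab_frame(name): name is "side" or "top"; returns (picture, depth): 420x560x3 uint8, red, green, blue; 420x560 float32, mm along the optical axis (not along the pixel's ray), 0 where there is no reading.
- optics.camera_params(name): a dict with "mtx" (3x3 intrinsics, pixels), "k1" (the pictures are not rectified: a ray, as slopes to the right and down, at radius r is drawn at 1 + k1 r^2 times it, then the intrinsics apply), "R" (3x3) and "t" (3): a world point X has camera coordinates R X + t. Camera axes: x right, y down, z forward; pixel columns grow to the right and rows downward; lengths in mm; the calibration is good to about 2 mm. A picture is of the moment at which its call begins. camera_params takes no time and is no camera call.
A pose or a line that the arm cannot do raises ctrl.MotionError and nothing moves.
- ctrl.finish_job(): hands the job in; it is judged then, once.
The state is a dict: "t": time; "q": joint angles; "qvel": joint speeds; "tau": joint torques, N m; "eef_pos": TCP position; "eef_rot": TCP orientation; "force": force on the tool from outside, world axes, zero at the start; "wrist_torque": the same for the moment, N m; "grip_width": finger opening in mm; "grasp_force": force on a finger pad.
Only numpy, scipy, OpenCV 4.12 (cv2) and the standard library are available. Lean on these libraries where they do the work, as an engineer would, in place of code of your own. Each camera call takes 0.05 s, during which the arm holds its last target. There are 200 camera calls.

## Working session

There is one attempt and no reset: what is moved stays moved. The work goes in short steps, each a Python script; the robot and the scene stay as the last script left them, time stands still between calls to the robot, and variables do not carry over. Pictures are saved under pics/ and viewed, at most 10 in all, crops included, and the job is handed in when it is done.

```bash
ls; mkdir -p pics
python3 - <<'E'
from plant import ctrl, sensors, optics
import cv2, numpy as np
for n in ("side","top"):
    p,d=optics.grab_frame(n); cv2.imwrite(f"pics/{n}0.png",p[:,:,::-1]); np.save(f"pics/{n}0.npy",d)
    c=optics.camera_params(n); print(n,c, "campos",-c["R"].T@c["t"])
s=sensors.read_state(); print(s["t"],s["eef_pos"],s["eef_rot"],s["grip_width"],ctrl.tcp_to_tips)
E
```

```text
pics
side {'mtx': array([[521.5183872 ,   0.        , 284.75422353],
       [  0.        , 521.5183872 , 205.75355393],
       [  0.        ,   0.        ,   1.        ]]), 'k1': 0.046805675172812124, 'R': array([[-0.99821246,  0.05919862, -0.00821076],
       [ 0.04813913,  0.7149872 , -0.69747827],
       [-0.03541917, -0.69662675, -0.7165589 ]]), 't': array([ 579.23457615,   38.30150908, 1649.36011186])} campos [ 634.77432665 1087.31339875 1213.33408653]
top {'mtx': array([[454.46195373,   0.        , 277.02924738],
       [  0.        , 454.46195373, 204.69750269],
       [  0.        ,   0.        ,   1.        ]]), 'k1': 0.007238270185912704, 'R': array([[-0.02482433, -0.99968937,  0.0022161 ],
       [-0.98420373,  0.02405097, -0.17539829],
       [ 0.17529051, -0.00653524, -0.98449506]]), 't': array([ -30.26289233,  584.20692671, 1236.80269435])} campos [ 357.4276123   -36.22143586 1320.16210753]
0.1 [178.84388697 545.81549259 255.22509626] [[-9.50233951e-01  3.11535833e-01 -9.28784716e-04]
 [ 3.11537063e-01  9.50232223e-01 -1.83842598e-03]
 [ 3.09825596e-04 -2.03628565e-03 -9.99997879e-01]] 85.29023307208749 25.0
```

View pics/side0.png

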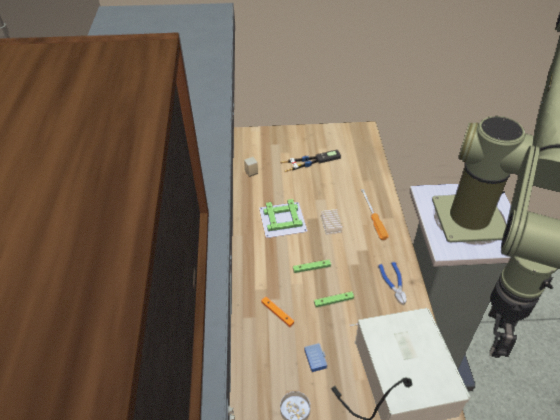

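View pics/top0.png

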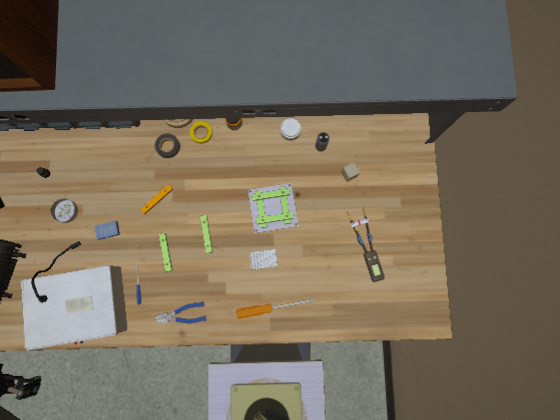

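The side view shows the tower at (284,217), the loose slats at (312,266) and (334,299), and the tweezers at (312,160). In the top view the tower is at (273,208), the slats at (206,234) and (165,252), and the tweezers at (366,245), tips up the picture.

```bash
cat > h.py <<'E'
import cv2, numpy as np
from plant import ctrl, sensors, optics
C={n:optics.camera_params(n) for n in("side","top")}
def ray(n,uv):
    c=C[n]; uv=np.asarray(uv,float)
    d=(np.array([uv[0],uv[1]])-c["mtx"][:2,2])/c["mtx"][0,0]
    u=d.copy()
    for _ in range(20): u=d/(1+c["k1"]*(u@u))
    v=c["R"].T@np.array([u[0],u[1],1]); return -c["R"].T@c["t"], v/np.linalg.norm(v)
def onz(n,uv,z):
    o,v=ray(n,uv); return o+v*(z-o[2])/v[2]
def tri(us,ut):
    (o1,a),(o2,b)=ray("side",us),ray("top",ut)
    s=np.linalg.lstsq(np.c_[a,-b],o2-o1,rcond=None)[0]
    p,q=o1+a*s[0],o2+b*s[1]; return (p+q)/2,np.linalg.norm(p-q)
def proj(n,X):
    c=C[n]; x=c["R"]@np.asarray(X)+c["t"]; u=x[:2]/x[2]
    return u*(1+c["k1"]*(u@u))*c["mtx"][0,0]+c["mtx"][:2,2]
def hsv(p): return cv2.cvtColor(p,cv2.COLOR_RGB2HSV)
def shot(n,name=None):
    p,d=optics.grab_frame(n)
    if name: cv2.imwrite(f"pics/{name}.png",p[:,:,::-1])
    return p,d
def blobs(m,amin=30):
    k,l,st,ce=cv2.connectedComponentsWithStats(m.astype(np.uint8))
    return [(ce[i],st[i,4],(l==i)) for i in range(1,k) if st[i,4]>=amin]
E
python3 - <<'E'
from h import *
im={n:cv2.imread(f"pics/{n}0.png") for n in C}
for n in C:
    h=hsv(im[n][:,:,::-1].copy()); m=(abs(h[...,0].astype(int)-48)<14)&(h[...,1]>110)&(h[...,2]>60)
    for ce,a,mm in blobs(m,40):
        ys,xs=np.nonzero(mm); r=cv2.minAreaRect(np.c_[xs,ys].astype(np.float32))
        print(n,ce.round(1),a,np.round(r[0],1),np.round(r[1],1),round(r[2],1),"onz14",[onz(n,q,14).round(0)[:2].tolist() for q in cv2.boxPoints(r)])
def crop(n,x,y,w,h,s): return cv2.resize(im[n][y:y+h,x:x+w],None,fx=s,fy=s,interpolation=cv2.INTER_CUBIC)
a=np.hstack([crop("top",240,175,66,50,6),crop("side",250,190,66,50,6)])
b=np.hstack([crop("top",336,202,66,84,6)[:,:396],cv2.copyMakeBorder(crop("side",276,140,72,50,5.5),0,229,0,0,cv2.BORDER_CONSTANT)[:504]])
f=np.vstack([cv2.copyMakeBorder(q,0,0,0,792-q.shape[1],cv2.BORDER_CONSTANT) if q.shape[1]<792 else q for q in(a,b[:300])]); 
f=np.vstack([a,cv2.copyMakeBorder(np.hstack([crop("top",336,202,66,84,3.5),crop("side",276,140,72,50,7)[:294]]) if False else np.hstack([crop("top",341,203,50,50,6),crop("side",276,140,80,50,6)]),0,0,0,12,cv2.BORDER_CONSTANT)])
print(f.shape); cv2.imwrite("pics/c1.png",f)
E
```

```text
top [272.7 206.2] 510 [272.9 207.2] [35.7 36. ] 80.9 onz14 [[628.0, 27.0], [643.0, -78.0], [538.0, -91.0], [524.0, 12.0]]
top [206.  233.6] 156 [206.  233.9] [36.9  6.1] 81.5 onz14 [[562.0, 179.0], [564.0, 161.0], [458.0, 145.0], [456.0, 163.0]]
top [164.5 248.9] 153 [164.5 248.7] [30.2  6.4] 79.7 onz14 [[511.0, 298.0], [514.0, 281.0], [429.0, 264.0], [426.0, 281.0]]
(600, 792, 3)
```

View pics/c1.png

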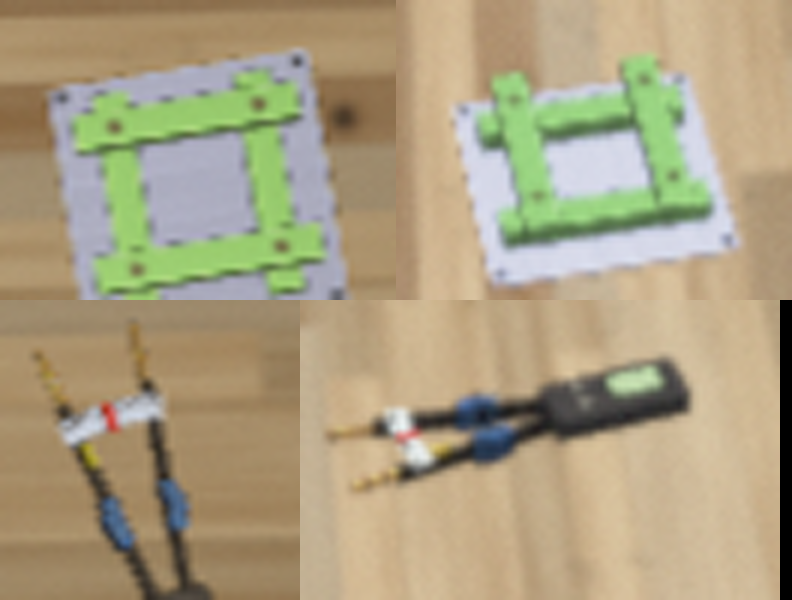

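The top crop shows the upper slats running left–right in the picture (tower y), with the loose slats to go along the other direction. The tweezers' red index is near the middle of the strip, and the pointer is on the left (+y) arm. My green mask missed the side view, so I'll widen it and measure.

```bash
cat >> h.py <<'E'
def green(p):
    h=hsv(p); H=h[...,0].astype(int); return (H>31)&(H<80)&(h[...,1]>80)&(h[...,2]>50)
def rect(mm):
    ys,xs=np.nonzero(mm); return cv2.minAreaRect(np.c_[xs,ys].astype(np.float32))
def axis_ends(mm):
    "mid-points of the short sides of the min-area rectangle"
    b=cv2.boxPoints(rect(mm)); 
    if np.linalg.norm(b[0]-b[1])<np.linalg.norm(b[1]-b[2]): return (b[0]+b[1])/2,(b[2]+b[3])/2
    return (b[1]+b[2])/2,(b[3]+b[0])/2
E
python3 - <<'E'
from h import *
im={n:cv2.imread(f"pics/{n}0.png")[:,:,::-1].copy() for n in C}
for n in C:
    for ce,a,mm in blobs(green(im[n]),25):
        r=rect(mm); e=axis_ends(mm); v=im[n][mm].astype(float).max(1)
        d=np.load(f"pics/{n}0.npy")[mm]
        E=[onz(n,q,10) for q in e]
        print(n,ce.round(1),a,np.round(r[1],1),"mid",((E[0]+E[1])/2).round(1),"len",np.linalg.norm(E[0]-E[1]).round(0),"ang",round(np.degrees(np.arctan2(*(E[1]-E[0])[[1,0]])),1))
d={n:np.load(f"pics/{n}0.npy") for n in C}
def world(n,u,v):
    c=C[n]; o,w=ray(n,(u,v)); return o+w*d[n][v,u]/(c["R"]@w)[2]
for n,u,v in [("top",273,208),("top",206,234),("top",165,252),("top",220,210),("side",312,266),("side",334,299),("top",270,90),("top",322,140),("top",351,172),("top",263,260),("side",331,221),("top",430,130)]: print(n,u,v,world(n,u,v).round(0))
h=hsv(im["top"]);H=h[...,0].astype(int)
for n in C:
    h=hsv(im[n]);H=h[...,0].astype(int)
    w=dict(top=(325,200,75,90),side=(270,135,80,45))[n]
    box=np.zeros(H.shape,bool); box[w[1]:w[1]+w[3],w[0]:w[0]+w[2]]=1
    for k,m in dict(blue=(H>100)&(H<125)&(h[...,1]>100),red=((H<6)|(H>174))&(h[...,1]>130),yel=(H>24)&(H<33)&(h[...,1]>150),dark=(h[...,2]<70)).items():
        print(n,k,[(c.round(1).tolist(),a) for c,a,_ in blobs(m&box,3)])
E
```

```text
side [282.2 215.3] 480 [27.6 35.1] mid [585.5 -47.7  10. ] len 112.0 ang 7.3
side [311.5 265.7] 244 [ 7.1 36.7] mid [512.9 164.6  10. ] len 108.0 ang 9.6
side [333.5 298.8] 272 [ 7.2 39.1] mid [462.  280.6  10. ] len 110.0 ang 11.6
top [272.6 206.5] 723 [36.7 37.6] mid [584.5 -32.   10. ] len 110.0 ang 97.8
top [205.7 233.8] 258 [38.2  6.8] mid [510.4 163.5  10. ] len 111.0 ang -171.2
top [164.9 252. ] 268 [38.5  7. ] mid [460.9 280.7  10. ] len 111.0 ang -168.7
top 273 208 [582. -33.   4.]
top 206 234 [509. 162.  12.]
top 165 252 [460. 279.  15.]
top 220 210 [581. 123.  -2.]
side 312 266 [511. 167.  12.]
side 334 299 [462. 283.  12.]
top 270 90 [734. -34. 484.]
top 322 140 [ 761. -177.   82.]
top 351 172 [ 672. -258.   57.]
top 263 260 [431.  -1.   5.]
side 331 221 [439.  15.  34.]
top 430 130 [ 809. -513.    7.]
side blue [([304.6, 158.3], np.int32(18)), ([307.6, 163.4], np.int32(20))]
side red []
side yel []
side dark [([321.5, 158.9], np.int32(104)), ([299.3, 159.6], np.int32(10)), ([302.0, 165.6], np.int32(9))]
top blue [([369.7, 236.7], np.int32(15)), ([360.1, 240.3], np.int32(15))]
top red [([359.0, 222.5], np.int32(6))]
top yel [([355.3, 228.8], np.int32(6))]
top dark [([367.0, 228.0], np.int32(9)), ([357.0, 233.5], np.int32(4)), ([370.6, 246.4], np.int32(12)), ([363.5, 246.5], np.int32(4)), ([367.8, 264.6], np.int32(32)), ([380.7, 270.3], np.int32(3)), ([381.3, 273.7], np.int32(3))]
```

Run:
```python
from h import *
T=[(259,196.2),(283,192.3),(286.8,216),(262.8,220)]; S=[(273.5,222.7),(269.7,206.7),(291.2,203.2),(296,219.2)]
P=[]
for a,b in zip(S,T):
    p,e=tri(a,b); P.append(p); print("screw",p.round(1),e.round(1), onz("top",b,32)[:2].round(1), onz("side",a,32)[:2].round(1))
P=np.array(P); c=P.mean(0); v=(P[0]+P[1]-P[2]-P[3]); w=P[0]+P[3]-P[1]-P[2]
print("centre",c.round(1),"xang",np.degrees(np.arctan2(v[1],v[0])),"yang",np.degrees(np.arctan2(w[1],w[0]))-90,np.linalg.norm(v[:2])/2,np.linalg.norm(w[:2])/2)
T=[(250.3,191.3),(289.5,185.3),(296.3,224.2)];S=[(267.5,235.5),(261,208.7),(297.3,203.3)]
for a,b in zip(S,T): p,e=tri(a,b); print("hole",p.round(1),e.round(1))
for k,a,b in [("slatA",(311.5,265.7),(205.7,233.8)),("slatB",(333.5,298.8),(164.9,252.0)),("pad-",(304.6,158.3),(369.7,236.7)),("pad+",(307.6,163.4),(360.1,240.3))]:
    p,e=tri(a,b); print(k,p.round(1),e.round(1),"top@8",onz("top",b,9)[:2].round(1),"side@8",onz("side",a,9)[:2].round(1))
```

```text
screw [614.3   6.6  29.2] 1.5 [613.    6.7] [615.1   8.9]
screw [623.7 -63.1  28.9] 0.6 [622.8 -62.9] [624.  -60.2]
screw [554.3 -72.2  30.5] 1.8 [553.2 -72. ] [555.3 -71.1]
screw [544.4  -3.1  29.6] 1.4 [543.3  -3. ] [545.2  -1.1]
centre [584.2 -32.9  29.5] xang 7.67446794864827 yang 7.949929014705688 70.30709932229092 70.08610349896446
hole [634.9  33.1   1.5] 0.9
hole [651.2 -83.7  -0. ] 2.1
hole [ 533.2 -100.     0.6] 0.4
slatA [511.3 163.5   8.7] 2.0 top@8 [510.4 163.7] side@8 [512.3 163.4]
slatB [461.9 280.5   8.6] 2.4 top@8 [460.7 280.7] side@8 [463.1 280.5]
pad- [ 490.9 -310.7   10.2] 1.5 top@8 [ 490.3 -310.8] side@8 [ 491.4 -312.3]
pad+ [ 482.  -282.6   10.1] 3.2 top@8 [ 480.5 -282.4] side@8 [ 483.3 -284.4]
```

Everything checks out: the tower centre is (584.2,-32.9) at 7.8° with 70 mm screw pitch, and the triangulated heights are within about 2.5 mm of expected. Placing slat A first.

```bash
cat >> h.py <<'E'
TC=np.array([584.2,-32.9]); TA=np.radians(7.8)
def down(a):  # tool y across something whose long axis has yaw a; tool x = -long axis
    c,s=np.cos(a),np.sin(a); return np.array([[-c,-s,0],[-s,c,0],[0,0,-1.]])
def st(): 
    s=sensors.read_state(); return s
def pr(k):
    s=st(); print(k,"t",round(s["t"],1),s["eef_pos"].round(1) if hasattr(s["eef_pos"],"round") else s["eef_pos"],"w",round(s["grip_width"],1),"gf",np.round(s["grasp_force"],1),"F",np.round(s["force"],1))
def lay(xy,yaw,side):
    R=down(np.radians(yaw)); ctrl.gripper_to(45)
    ctrl.move_ptp([*xy,110],R); ctrl.move_l([*xy,28.5],vel=120); ctrl.gripper_to(10,40); pr("grip")
    ctrl.move_l([*xy,130],vel=200); pr("lift")
    g=TC+side*np.array([-np.sin(TA),np.cos(TA)])*35; R=down(TA)
    ctrl.move_ptp([*g,130],R); ctrl.move_l([*g,66],vel=120)
    print("touch",ctrl.move_l([*g,58],vel=25,threshold=5)); pr("down")
    ctrl.gripper_to(40); z=st()["eef_pos"][2]
    ctrl.move_l([*g,130],vel=200); pr("done")
E
python3 - <<'E'
from h import *
lay((511.3,163.5),9.2,1)
E
```

```text
grip t 3.7 [512.4 163.7  29.7] w 16.8 gf 40.8 F [-0.5  0.3  4.7]
lift t 4.3 [510.3 163.3 128.9] w 16.7 gf 40.2 F [-0.5  0.9 -0.6]
touch True
down t 6.1 [581.    1.6  61.7] w 16.5 gf 40.8 F [-0.7  0.5  4.7]
done t 6.9 [579.4   1.8 129.9] w 39.9 gf 0.0 F [-0.1  0.  -0.8]
```

Run:
```python
from h import *
lay((461.9,280.5),11.4,-1)
ctrl.move_ptp([489,-297,170],down(np.radians(17))); pr("over tw")
im={n:shot(n,n+"1")[0] for n in C}
for n in C:
    for ce,a,mm in blobs(green(im[n]),25): 
        r=rect(mm); print(n,ce.round(1),a,np.round(r[1],1),round(r[2],1))
def crop(n,x,y,w,h,s): return cv2.resize(im[n][y:y+h,x:x+w,::-1],None,fx=s,fy=s,interpolation=cv2.INTER_CUBIC)
cv2.imwrite("pics/c2.png",np.hstack([crop("top",240,175,66,60,6),crop("side",250,185,66,60,6)]))
```

```text
grip t 9.5 [462.9 281.   29.7] w 16.6 gf 40.9 F [0.2 0.5 5.7]
lift t 10.1 [460.9 280.1 129. ] w 16.6 gf 40.2 F [-1.3 -0.6 -1.1]
touch True
down t 12.5 [590.5 -67.9  61.8] w 17.0 gf 40.8 F [-0.2 -0.1  5. ]
done t 13.4 [588.9 -67.6 130. ] w 40.1 gf 0.0 F [-0.4 -0.1  0.1]
over tw t 14.3 [ 488.7 -295.8  168.7] w 40.3 gf 0.0 F [ 1.  -0.3  0.6]
side [282.2 213.4] 816 [28.1 36.2] 81.9
top [272.9 205.8] 781 [38.8 37.6] 80.9
```

View pics/c2.png

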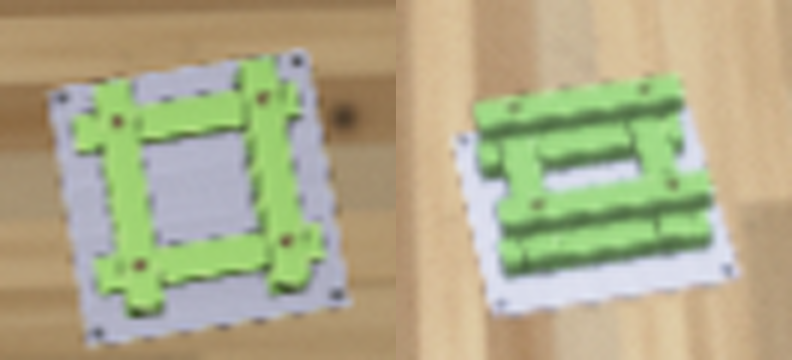

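Both slats now lie across the upper layer, with screw heads at about (118,121), (262,98), (286,241) and (140,265) in the left crop. Next I'll check their positions numerically and refine the tweezers' yaw.

Run:
```python
from h import *
T=[(118,121),(262,98),(286,241),(140,265)]; S=[(537,204),(514,106),(643,88),(672,184)]
Rt=np.array([[np.cos(TA),np.sin(TA)],[-np.sin(TA),np.cos(TA)]])
for a,b in zip(S,T):
    p,e=tri((250+(a[0]-396)/6,185+a[1]/6),(240+b[0]/6,175+b[1]/6)); print(p.round(1),e.round(1),"tower frame",(Rt@(p[:2]-TC)).round(1))
# tweezers: tips, body from first pictures (crop px -> full): top tips and pads
f=lambda x,y:(341+x/6,203+(y-300)/6); g=lambda x,y:(276+(x-300)/6,140+(y-300)/6)
for k,t,s in [("tip-",(133,325),(330,433)),("tip+",(38,353),(352,488))]:
    p,e=tri(g(*s),f(*t)); print(k,p.round(1),e.round(1))
im=cv2.imread("pics/top0.png")[:,:,::-1].copy(); h=hsv(im); m=(h[...,2]<95); m[:255]=0; m[:,:355]=0; m[290:]=0; m[:,395:]=0
for c,a,mm in blobs(m,30):print("body",onz("top",rect(mm)[0],10),rect(mm))
```

```text
[614.2   4.2  43.4] 0.9 tower frame [34.7 32.7]
[623.2 -64.7  45.3] 0.8 tower frame [ 34.3 -36.8]
[554.4 -74.3  44.4] 1.6 tower frame [-35.1 -37. ]
[544.5  -4.9  43.6] 1.0 tower frame [-35.5  33.1]
tip- [ 576.5 -296.5   10. ] 1.4
tip+ [ 565.3 -250.2    7.5] 0.8
body [ 403.94653114 -317.30573481   10.        ] ((373.8999938964844, 266.70001220703125), (28.460498809814453, 12.649110794067383), 71.56504821777344)
```

The slats sit about 2 mm toward -y of the lower ones, all four points agreeing, which is robot-to-camera bias. I'll mend that by closing on each at the corrected place, then pick up the tweezers.

Run:
```python
from h import *
yv=np.array([-np.sin(TA),np.cos(TA)])
for s in(-1,1):
    g=TC+yv*(s*35+2.0); ctrl.gripper_to(40)
    ctrl.move_ptp([*g,110],down(TA)); ctrl.move_l([*g,61.5],vel=120); ctrl.gripper_to(12,25); pr("c"); ctrl.gripper_to(40); ctrl.move_l([*g,115],vel=200)
ctrl.gripper_to(62)
R=down(np.radians(15.2)); p=(486.5,-296.0)
ctrl.move_ptp([*p,120],R)
im={n:shot(n,n+"2")[0] for n in C}
def crop(n,x,y,w,h,s): return cv2.resize(im[n][y:y+h,x:x+w,::-1],None,fx=s,fy=s,interpolation=cv2.INTER_CUBIC)
cv2.imwrite("pics/c3.png",np.hstack([crop("top",240,175,66,60,6),crop("side",250,185,66,60,6)]))
# rough index angle from first picture
im0=cv2.imread("pics/top0.png")[:,:,::-1].copy()
H=np.array(p)-85*np.array([np.cos(np.radians(15.2)),np.sin(np.radians(15.2))])
for k,u in(("red",(359.0,222.5)),("yel",(355.3,228.8))):
    q=onz("top",u,19)[:2]-H; print(k,np.linalg.norm(q).round(1),np.arctan2(q[1],q[0])-np.radians(15.2))
for z in(450,550,620,680):
  for y in(-170,-140): 
    for yaw in(60,90): print(z,y,yaw,ctrl.solve_ik([360,y,z],down(np.radians(yaw))) is not None)
pr("t")
```

```text
c t 16.6 [589.8 -66.   62.9] w 17.3 gf 26.8 F [ 0.4 -1.4  3.2]
c t 18.8 [580.3   3.5  62.8] w 17.1 gf 26.8 F [-0.4 -1.1  2.5]
red 132.2 0.026421956122603618
yel 119.4 0.1640385369657582
450 -170 60 False
450 -170 90 True
450 -140 60 False
450 -140 90 True
550 -170 60 False
550 -170 90 True
550 -140 60 False
550 -140 90 True
620 -170 60 False
620 -170 90 True
620 -140 60 False
620 -140 90 True
680 -170 60 False
680 -170 90 True
680 -140 60 False
680 -140 90 True
t t 21.2 [ 487.1 -294.7  119.9] w 62.2 gf 0.0 F [ 0.5  1.  -0.2]
```

View pics/c3.png

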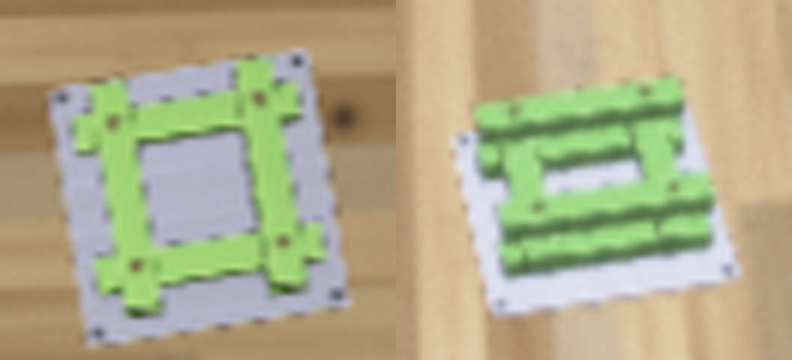

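The slats shifted about 2 mm and now cover the bottom ones. Gripping the tweezers and carrying them up close under the top camera.

Run:
```python
from h import *
p=(486.5,-295.5)
ctrl.move_l([*p,28.0],vel=120); ctrl.gripper_to(29,30); pr("grip")
ctrl.move_l([*p,120],vel=120); pr("lift")
ctrl.move_ptp([400,-220,400],down(np.radians(60))) if ctrl.solve_ik([400,-220,400],down(np.radians(60))) is not None else None
ctrl.move_ptp([360,-160,640],down(np.radians(90))); ctrl.hold(.3); pr("view")
im={n:shot(n,n+"3")[0] for n in C}
P=[360,-70,620]
o=[]
for n in C:
    x,y=proj(n,P).astype(int); print(n,x,y)
    x0=max(0,min(560-80,x-40)); y0=max(0,min(420-110,y-55)); print(x0,y0); o.append(cv2.resize(im[n][y0:y0+110,x0:x0+80,::-1],None,fx=5,fy=5,interpolation=cv2.INTER_CUBIC))
cv2.imwrite("pics/c4.png",np.hstack(o))
```

```text
grip t 22.5 [ 488.3 -296.9   30.3] w 29.2 gf 11.0 F [-0.5  0.7  5.8]
lift t 23.4 [ 485.8 -294.9  119. ] w 29.2 gf 9.0 F [-0.3 -0.4 -1.7]
view t 27.9 [ 360.  -160.   639.9] w 29.1 gf 9.0 F [-0.1  0.4 -1.3]
side 373 25
333 0
top 298 283
258 228
```

View pics/c4.png

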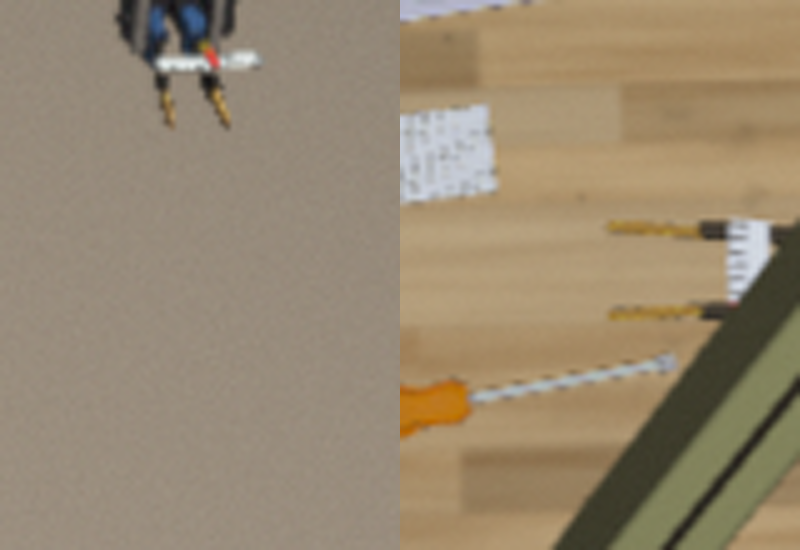

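The side view shows the tweezers gripped, with the pointer end near the red index at about (210,55) in the crop. The top view is blocked by the arm. I'll move closer to the side camera and read it finely.

Run:
```python
from h import *
best=None
for z in(620,560,500,440):
  for xy in((400,480),(450,450),(420,420),(350,450)):
    for yaw in(75,90,105):
      q=ctrl.solve_ik([*xy,z],down(np.radians(yaw)))
      if q is not None:
        X=np.array([*xy,z]); d=(C["side"]["R"]@X+C["side"]["t"])[2]; u=proj("side",X)
        if 40<u[0]<520 and 40<u[1]<380 and(best is None or d<best[0]): best=(d,xy,z,yaw,u)
print(best)
d,xy,z,yaw,u=best
ctrl.move_ptp([*xy,z],down(np.radians(yaw))); ctrl.hold(.3); pr("view")
ps=[shot("side","s4")[0].astype(np.float32)]+[shot("side")[0].astype(np.float32) for _ in range(3)]
p=np.mean(ps,0).astype(np.uint8)
a=np.radians(yaw); c=proj("side",np.array([*xy,z-15])+55*np.array([np.cos(a),np.sin(a),0])).astype(int)
x0,y0=max(0,min(500,c[0]-30)),max(0,min(370,c[1]-25)); print(x0,y0)
cv2.imwrite("pics/c5.png",cv2.resize(p[y0:y0+50,x0:x0+60,::-1],None,fx=12,fy=12,interpolation=cv2.INTER_CUBIC))
h=hsv(p)[y0:y0+50,x0:x0+60].astype(int)
for k,m in dict(red=((h[...,0]<6)|(h[...,0]>174))&(h[...,1]>120),yel=(h[...,0]>19)&(h[...,0]<33)&(h[...,1]>130)).items():
    print(k,[((b+[x0,y0]).round(1).tolist(),s) for b,s,_ in blobs(m,3)])
```

```text
(np.float64(856.5450890287908), (400, 480), 620, 75, array([408.85453552, 186.40933703]))
view t 32.2 [400.1 479.9 620.1] w 29.3 gf 9.0 F [-0.2 -0.  -1.4]
375 191
red [([412.5, 210.1], np.int32(14))]
yel [([412.1, 204.6], np.int32(11))]
```

View pics/c5.png

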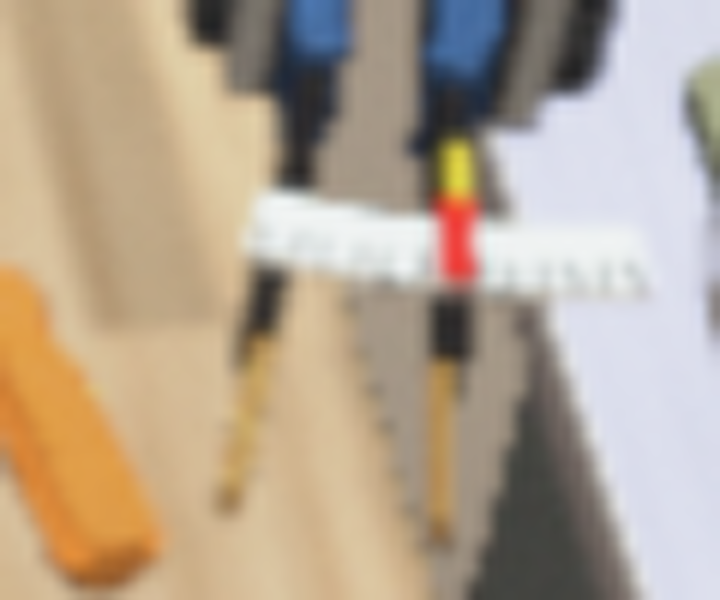

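The pointer's end meets the red index almost exactly: yellow at (412.1,204.6), red at (412.5,210.1). I'll check that as angles, and check that the tips are level.

Run:
```python
from h import *
a=np.radians(75); ax=np.array([np.cos(a),np.sin(a)]); G=np.array([400.1,479.9]); H=G-85*ax
for k,u in(("red",(412.5,210.1)),("yel",(412.1,204.6)),("red_in",(375+458/12,191+205/12)),("yel_end",(375+457/12,191+200/12)),):
    q=onz("side",u,609)[:2]-H; print(k,np.linalg.norm(q).round(1),(np.arctan2(q[1],q[0])-a).round(4))
tp=[(394,232.7),(411.7,236)]
m=np.mean(tp,0)
for t,l in zip(tp,"-+"): print(l,onz("side",t,599)[:2].round(1))
for z in(589,594,599,604): print("level tips z",z,proj("side",[*(G+90*ax),z]).round(1),"obs",m)
w=[onz("side",t,599)[:2] for t in tp]; print("gap",np.linalg.norm(w[0]-w[1]))
for th in(0.10,.12,.128,.14,.15): print(th,(350*np.sin(.13-th/2)).round(1),(18+170*np.sin(.13-th/2)).round(1))
```

```text
red 127.6 0.0724
yel 115.3 0.071
red_in 123.0 0.0823
yel_end 122.1 0.0816
- [438. 560.]
+ [412.2 568.5]
level tips z 589 [403.3 239.7] obs [402.85 234.35]
level tips z 594 [403.8 237.7] obs [402.85 234.35]
level tips z 599 [404.3 235.5] obs [402.85 234.35]
level tips z 604 [404.8 233.4] obs [402.85 234.35]
gap 27.128158007599126
0.1 28.0 31.6
0.12 24.5 29.9
0.128 23.1 29.2
0.14 21.0 28.2
0.15 19.2 27.3
```

The pointer is set to within 0.002 rad and the tweezers are level within measurement error. Moving over the tower.

Run:
```python
from h import *
a=TA; ax=np.array([np.cos(a),np.sin(a)]); g=np.array([583.9,-30.9])-90*ax
ctrl.move_ptp([*g,220],down(a)); ctrl.move_l([*g,101],vel=80); ctrl.hold(.3); pr("over")
im={n:np.mean([shot(n)[0].astype(np.float32) for _ in range(2)],0).astype(np.uint8) for n in C}
o=[]
for n in C:
    c=proj(n,[575,-32,70]).astype(int); x0,y0=c[0]-33,c[1]-35; print(n,x0,y0)
    o.append(cv2.resize(im[n][y0:y0+70,x0:x0+66,::-1],None,fx=6,fy=6,interpolation=cv2.INTER_CUBIC))
    cv2.imwrite(f"pics/{n}5.png",im[n][:,:,::-1])
cv2.imwrite("pics/c6.png",np.hstack(o))
```

```text
over t 36.7 [494.9 -43.1 101.2] w 29.4 gf 9.0 F [-0.2  0.2 -1.8]
side 252 168
top 239 171
```

View pics/c6.png

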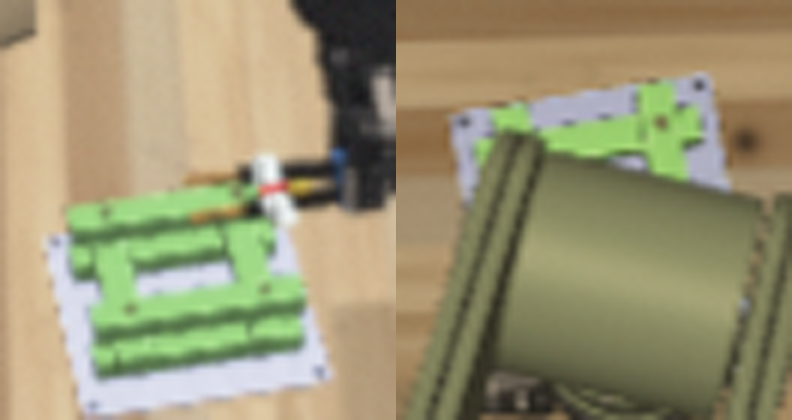

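The side crop shows the tips at (188,181) and (193,217), and the pointer still on the red index at about (275,188). Checking where the tips are in the tower frame.

Run:
```python
from h import *
Rt=np.array([[np.cos(TA),np.sin(TA)],[-np.sin(TA),np.cos(TA)]])
for z in(76,81,86):
    p=np.mean([onz("side",(252+x/6,168+y/6),z)[:2] for x,y in((188,181),(193,217))],0); print(z,p,(Rt@(p-TC)).round(1))
```

```text
76 [580.47212202 -38.28018421] [-4.4 -4.8]
81 [580.71084785 -33.33179834] [-3.5  0. ]
86 [580.94957368 -28.38341248] [-2.6  4.9]
```

Run:
```python
from h import *
ax=np.array([np.cos(TA),np.sin(TA)]); g=np.array([583.9,-30.9])-86*ax
ctrl.move_l([*g,101],vel=30); ctrl.hold(4.0); pr("end")
p=shot("side","side6")[0]; h=hsv(p)[180:220,270:320].astype(int)
for k,m in dict(red=((h[...,0]<6)|(h[...,0]>174))&(h[...,1]>110),yel=(h[...,0]>19)&(h[...,0]<33)&(h[...,1]>150)).items(): print(k,[((b+[270,180]).round(1).tolist(),s) for b,s,_ in blobs(m,3)])
print(ctrl.finish_job())
```

```text
end t 41.1 [498.7 -42.6 101. ] w 29.1 gf 9.0 F [-1.  -0.3 -0.7]
red []
yel [([300.2, 199.4], np.int32(5))]
the job is handed in; nothing more can be done
None
```

The job is handed in at about 41 s: both slats are on the tower over the bottom ones, and the tweezers were held level, tips over the tower's middle about 35 mm above it, for a 4 s hold. The pointer read within 0.002 rad of the red index before the last move; the final picture was too coarse to recheck it, but grip width and force hadn't changed.

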